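Stop bar at the stone bench

ROBOT

A 7-joint arm with a two-finger parallel gripper is mounted at the origin on the work surface. World frame = base frame: x ahead of the robot, y to its left, z up, the work surface at z = 0. Lengths are in m, angles in rad, forces in N, time in s.
With the tool pointing down it reaches from about 0.4 to 0.85 m from the base axis. Payload 4.5 kg.
Tool frame: the origin (TCP) lies on the centre line of the jaws, within the pads' length; the fingertips stand 11 mm ahead of it and the grasp point (between the pads) lies 8 mm behind it; z points along the fingers, y is the line along which they close (so a half turn about z gives the same grasp; the last joint's range is limited). The gripper opens to 88 mm and grips with 3 to 60 N. Pads are 18 mm wide; open, the fingers measure 123 mm over their backs; the gripper's body (75 mm by 187 mm) begins 45 mm behind the grasp point.
Start: joints at [-1.278, 0.689, -0.195, 1.565, 0.157, 0.902, -0.215], TCP at [0.16, 0.604, 0.25] pointing down, gripper open.
Joint ranges: [-3.01, 3.01], [-0.46, 2.08], [-1.47, 1.51], [0.13, 2.56], [-1, 4.14], [0.04, 2.09], [-2.66, 2.66]. Speed limits (rad/s): [2.57, 2.57, 3.14, 3.14, 3.14, 3.14, 3.14].

INTERFACE

Orientations are given as a unit quaternion [x, y, z, w].
In Python, from plant import * gives the robot as it stands. The module is installed in compiled form; this text tells all that it offers.
- The arm moves only by the tool send_rows, never from a script. Its argument "motion" is a list of rows, each an object of numbers: "x", "y", "z": the shift along the tool's x, y, z in cm; "rx", "ry", "rz": the turn, a rotation vector about the tool's x, y, z in rad; "jaw": the finger opening in cm, from 0 to 8.81. In form: [{"x": .., "y": .., "z": .., "rx": .., "ry": .., "rz": .., "jaw": ..}, ...]. A call has exactly 5 rows; each row shifts and turns the commanded pose from where the row before left it, along the tool's axes as they then stand; what a row does not reach is not made up. A row lasts 1/10 s, in which the tool goes at most 50 mm and 8.59 degrees, less where a joint would pass 70% of its speed; a pose out of reach is approached as far as the arm can. A call is refused whole if a number of a shift passes 5 or a number of a turn 0.15, either way. A call with a gripper value outside its range is refused whole. The fingers move at their own pace and stop on an object; "grip_force" is the grip in N (left out, the last holds). Time passes only in rows, so rows that do not move let the fingers close, or fill a call up. It gives the time, the measured TCP pose, the force, the opening and the grip force at its end, in the units of the state.
- get_state(): the state, without advancing time (a new reading comes with each control period).
- snapshot(name): name is "scene" or "side" or "wrist"; returns a dict with "img" (420x560x3 uint8, red, green, blue), "vertical_fov" (degrees; the focal length in pixels is half the picture's height over the tangent of half this angle, whatever the lens; pixels are square), "cx", "cy" (the principal point, pixels), "extrinsics" (4x4, takes a point from camera to world coordinates). Camera axes: x right, y up, looking along -z (the intrinsics and any distortion apply to the point x, -y, -z); pixel columns grow to the right and rows downward; lengths in m; the calibration is good to about 2 mm. A picture is of the moment at which its call begins. There is no depth.
- finish_job(): hands the job in; it is judged then, once.
The state is a dict: "clock": time; "q": joint angles; "qd": joint speeds; "joint_torque": joint torques, N m; "tool_pos": TCP position; "eef_rot": TCP orientation; "contact_force": force on the tool from outside, world axes, zero at the start; "moment": the same for the moment, N m; "opening": opening from 0.0 (shut) to 1.0 (fully open); "finger_force": force on a finger pad.
Only numpy, scipy, OpenCV 4.12 (cv2) and the standard library are available. Lean on these libraries where they do the work, as an engineer would, in place of code of your own. Each camera call takes 0.05 s, during which the arm holds its last target. There are 200 camera calls.

TASK

Work at the stone bench is over: switch off the dust extraction by pressing the long bar switch straight down near its middle, so that both ends go down evenly, until it is fully home; it stays down by itself. Leave the short bar switch alone.

Things in the scene. Friction and masses are not known exactly. Their poses are not given: they have to be found in the camera images.
- stop_middle (a point): Middle of the top face of the long bar, the one to press: aluminium, 280 x 36 x 16 mm, level above a grey housing 330 x 90 x 30 mm fixed to the bench. x runs along the bar, y across, z up. The point is 70 mm above the bench with the bar up, 50 mm when home. The short switch is beside it, to its left or right, at least 230 mm away middle to middle
- stop_bar (a joint): How far the middle of the long bar has gone down, in m: 0 fully up, 0.020 fully home on its rubber end stops (starts between 0 and 0.003). About 8 N pushes it down; it has no return spring and stays where it is left
- stop_rock (a joint): Tilt of the long bar about its middle, along its length, in rad: 0 level, positive when its +x end is the lower one. Starts at 0. The bar rides on one central stem with a stiff rocking hinge: pushed within about 35 mm of its middle it goes down level, pushed farther out it rocks instead, and it stays tilted
- short_bar (a joint): The other, short bar switch, to be left alone: same make, materials, height and travel, but its bar is only 110 mm long on a housing 160 x 90 x 30 mm. Value: how far it is down, in m (starts between 0 and 0.003; 0.020 is fully home)
Mind the look-alikes: they are no part of the job. Leave any orange look-alike of the part that bears short_bar alone.

How it is judged:
By the outcome, as a careful person would: the job done as asked, in the order asked, and still so for the second after the job is handed in, with the robot touching nothing.
It also fails if it takes over 26 s, if anything falls off the work surface, if the arm or the gripper's body presses on something with over 40 N, if the wrist force passes 120 N, or if a joint passes its speed limit or range.

## Working session

There is one attempt and no reset: what is moved stays moved. The work goes in short steps, Python scripts to look and compute and a tool call to move; the robot and the scene stay as the last step left them, time stands still between calls to the robot, and variables do not carry over. Pictures are saved under pics/ and viewed, at most 10 in all, crops included, and the job is handed in when it is done.

Besides the shell and the picture viewer there is one more tool, called after "Call:" in YAML: its name, and indented under it one key for each argument. send_rows: Moves the arm, as the interface text tells. Its arguments: {"type":"object","properties":{"motion":{"type":"array"},"grip_force":{"type":"number"}},"required":["motion"]}

```bash
mkdir -p pics; cat > h.py <<'E'
import numpy as np,cv2
from plant import *
def shot(n,f):
    s=snapshot(n); cv2.imwrite(f,s["img"][:,:,::-1]); np.savez(f[:-4],**s); return s
def ray(s,u,v,z):
    h=s["img"].shape[0]; f=h/2/np.tan(np.radians(float(s["vertical_fov"]))/2)
    d=np.array([(u-s["cx"])/f,-(v-s["cy"])/f,-1]); T=s["extrinsics"]
    d=T[:3,:3]@d; o=T[:3,3]; return o+d*(z-o[2])/d[2]
E
python3 - <<'E'
from h import *
a=shot("scene","pics/a.png");b=shot("side","pics/b.png")
for s in(a,b):print({k:s[k] for k in s if k!="img"})
print(get_state())
E
```

```text
{'vertical_fov': 46.625976087235, 'cx': 280.7868991281648, 'cy': 209.82134744885008, 'extrinsics': array([[ 0.27569725, -0.62209652,  0.73279393,  1.15191554],
       [ 0.96114252,  0.16730098, -0.21958013, -0.15743382],
       [ 0.01400289,  0.76485705,  0.64404784,  0.57370979],
       [ 0.        ,  0.        ,  0.        ,  1.        ]])}
{'vertical_fov': 55.268571043675585, 'cx': 286.4124146565136, 'cy': 211.14312408801683, 'extrinsics': array([[ 0.9938854 ,  0.08518386, -0.07025332,  0.54979439],
       [-0.11037258,  0.74849513, -0.65389061, -0.4808952 ],
       [-0.00311666,  0.65764637,  0.75332034,  0.6241911 ],
       [ 0.        ,  0.        ,  0.        ,  1.        ]])}
{'clock': 0.1, 'q': array([-1.27818617,  0.68991561, -0.1945506 ,  1.5662367 ,  0.15730397,
        0.9025417 , -0.2150879 ]), 'qd': array([ 0.00089773, -0.00140822,  0.00040275, -0.00404774,  0.00037208,
       -0.00069633,  0.00079272]), 'joint_torque': array([-3.24199529e-03, -5.28504610e+01, -1.27141546e+00, -1.53837723e+01,
       -5.25333825e-02,  1.96593523e-03,  5.63562355e-05]), 'tool_pos': array([0.1598407 , 0.60363122, 0.24898223]), 'eef_rot': array([ 1.28987631e-01,  9.91645835e-01, -8.52080150e-04, -5.40252038e-05]), 'contact_force': array([-0.42324049, -1.12776776, -0.14171051]), 'moment': array([-0.04158138, -0.02248521,  0.0100454 ]), 'finger_force': 0.0, 'opening': 1.0030297332640865}
```

View pics/a.png

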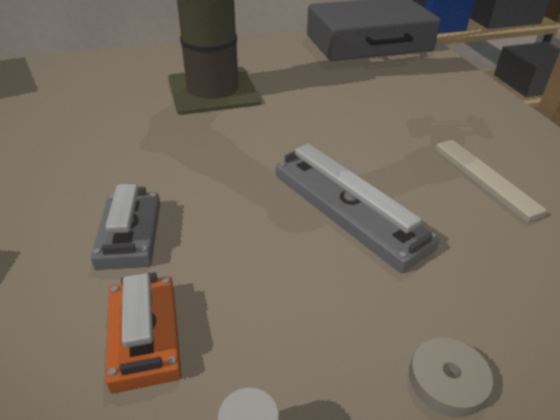

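View pics/b.png

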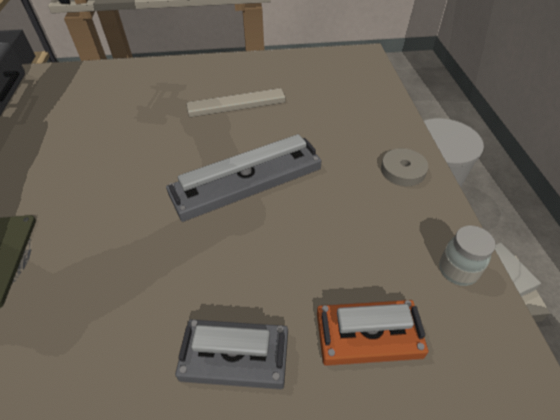

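The scene view shows the long bar from about (300,150) to (412,222), with the grey short switch at (127,220) and its orange look-alike at (140,330). In the side view the long bar runs from (183,180) to (305,145). I'll mask the bar and cast rays in both views.

```bash
python3 - <<'E'
from h import *
for f,box in(("a",(285,140,425,235)),("b",(172,132,312,192))):
    s=np.load(f"pics/{f}.npz"); x0,y0,x1,y1=box
    g=cv2.cvtColor(s["img"],cv2.COLOR_RGB2GRAY)[y0:y1,x0:x1]
    t,m=cv2.threshold(g,0,255,cv2.THRESH_BINARY+cv2.THRESH_OTSU)
    for thr in (t,t+25):
        m=(g>thr).astype(np.uint8)
        c=max(cv2.findContours(m,0,2)[0],key=cv2.contourArea)
        r=cv2.minAreaRect(c); P=cv2.boxPoints(r)+[x0,y0]
        W=np.array([ray(s,*p,.069) for p in P])
        print(f,thr,P.round().tolist(),W[:,:2].round(4).tolist(),"mid",W.mean(0).round(4), "sides",np.linalg.norm(W-np.roll(W,1,0),axis=1).round(3))
    cv2.imwrite(f"pics/{f}c.png",cv2.resize(s["img"][y0:y1,x0:x1,::-1],None,fx=4,fy=4))
a=cv2.imread("pics/ac.png");b=cv2.imread("pics/bc.png");cv2.imwrite("pics/c.png",np.vstack([a[:350],b]))
E
```

```text
a 133.0 [[293.0, 153.0], [302.0, 138.0], [421.0, 218.0], [411.0, 232.0]] [[0.4235, 0.0819], [0.3801, 0.1149], [0.6544, 0.2237], [0.6808, 0.193]] mid [0.5347 0.1534 0.069 ] sides [0.28  0.054 0.295 0.04 ]
a 158.0 [[297.0, 151.0], [305.0, 140.0], [417.0, 218.0], [409.0, 229.0]] [[0.4206, 0.0921], [0.3866, 0.1188], [0.6522, 0.2176], [0.6731, 0.193]] mid [0.5331 0.1554 0.069 ] sides [0.272 0.043 0.283 0.032]
b 120.0 [[178.0, 176.0], [301.0, 132.0], [306.0, 145.0], [183.0, 189.0]] [[0.3969, 0.1191], [0.6595, 0.2305], [0.6635, 0.1839], [0.4085, 0.0805]] mid [0.5321 0.1535 0.069 ] sides [0.04  0.285 0.047 0.275]
b 145.0 [[180.0, 176.0], [301.0, 133.0], [304.0, 143.0], [184.0, 186.0]] [[0.4019, 0.1177], [0.6585, 0.2261], [0.6617, 0.1892], [0.411, 0.087]] mid [0.5333 0.155  0.069 ] sides [0.032 0.279 0.037 0.271]
```

View pics/c.png

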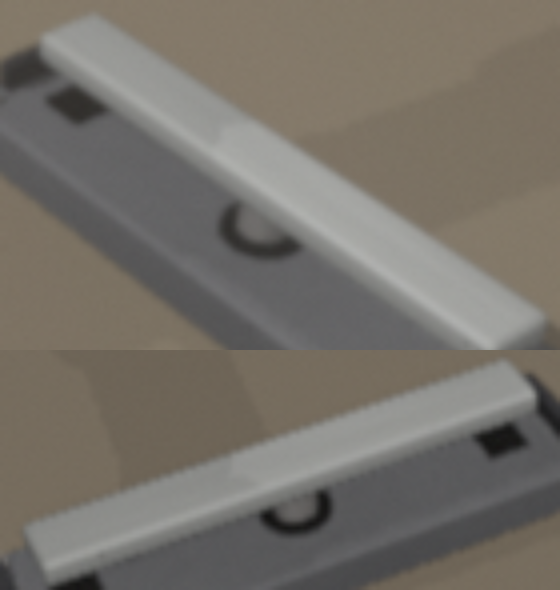

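The target is (0.533, 0.155), and both views agree on it. I'll close the jaws and travel above it.

Call:
send_rows:
  motion:
    - {"x": -3.4, "y": -2.4, "jaw": 0}
    - {"x": -3.4, "y": -2.4, "jaw": 0}
    - {"x": -3.4, "y": -2.4, "jaw": 0}
    - {"x": -3.4, "y": -2.4, "jaw": 0}
    - {"x": -3.4, "y": -2.4, "jaw": 0}

```text
schema error: expected keys x, y, z, rx, ry, rz, jaw
```

Call:
send_rows:
  motion:
    - {"x": -3.4, "y": -2.4, "jaw": 0}
    - {"x": -3.4, "y": -2.4, "jaw": 0}
    - {"x": -3.4, "y": -2.4, "jaw": 0}
    - {"x": -3.4, "y": -2.4, "jaw": 0}
    - {"x": -3.4, "y": -2.4, "jaw": 0}

```text
schema error: expected keys x, y, z, rx, ry, rz, jaw
```

Call:
send_rows:
  motion:
    - {"x": -3.4, "y": -2.4, "jaw": 0}
    - {"x": -3.4, "y": -2.4, "jaw": 0}
    - {"x": -3.4, "y": -2.4, "jaw": 0}
    - {"x": -3.4, "y": -2.4, "jaw": 0}
    - {"x": 0, "y": 0, "jaw": 0}

```text
schema error: expected keys x, y, z, rx, ry, rz, jaw
```

Call:
send_rows:
  motion:
    - {"x": -3.4, "y": -2.4, "z": 0, "rx": 0, "ry": 0, "rz": 0, "jaw": 0}
    - {"x": -3.4, "y": -2.4, "z": 0, "rx": 0, "ry": 0, "rz": 0, "jaw": 0}
    - {"x": -3.4, "y": -2.4, "z": 0, "rx": 0, "ry": 0, "rz": 0, "jaw": 0}
    - {"x": -3.4, "y": -2.4, "z": 0, "rx": 0, "ry": 0, "rz": 0, "jaw": 0}
    - {"x": -3.4, "y": -2.4, "z": 0, "rx": 0, "ry": 0, "rz": 0, "jaw": 0}

```text
clock: 0.6
tool_pos: [0.2943, 0.4431, 0.2495]
eef_rot: [0.129, 0.992, -0.0, -0.0]
contact_force: [0.2, 0.2, -0.1]
opening: 0.568
finger_force: 0.0
```

Call:
send_rows:
  motion:
    - {"x": -3.4, "y": -2.4, "z": 0, "rx": 0, "ry": 0, "rz": 0, "jaw": 0}
    - {"x": -3.4, "y": -2.4, "z": 0, "rx": 0, "ry": 0, "rz": 0, "jaw": 0}
    - {"x": -3.4, "y": -2.4, "z": 0, "rx": 0, "ry": 0, "rz": 0, "jaw": 0}
    - {"x": -3.4, "y": -2.4, "z": 0, "rx": 0, "ry": 0, "rz": 0, "jaw": 0}
    - {"x": -3.4, "y": -2.4, "z": 0, "rx": 0, "ry": 0, "rz": 0, "jaw": 0}

```text
clock: 1.1
tool_pos: [0.4279, 0.2836, 0.2495]
eef_rot: [0.129, 0.992, -0.0, -0.0]
contact_force: [0.2, 1.0, -0.3]
opening: 0.114
finger_force: 0.0
```

Call:
send_rows:
  motion:
    - {"x": -3.4, "y": -2.4, "z": 2, "rx": 0, "ry": 0, "rz": 0, "jaw": 0}
    - {"x": -3.4, "y": -2.4, "z": 2, "rx": 0, "ry": 0, "rz": 0, "jaw": 0}
    - {"x": -3.4, "y": -2.4, "z": 2, "rx": 0, "ry": 0, "rz": 0, "jaw": 0}
    - {"x": -3.4, "y": -2.4, "z": 2, "rx": 0, "ry": 0, "rz": 0, "jaw": 0}
    - {"x": 0, "y": 0, "z": 2, "rx": 0, "ry": 0, "rz": 0, "jaw": 0}

```text
clock: 1.6
tool_pos: [0.5381, 0.1501, 0.1484]
eef_rot: [0.134, 0.991, -0.002, 0.002]
contact_force: [-0.2, -0.3, -0.1]
opening: 0.002
finger_force: 0.0
```

```bash
python3 - <<'E'
from h import *
shot("side","pics/d.png");s=get_state();print(s["tool_pos"],s["opening"],s["contact_force"],s["eef_rot"])
R=__import__("scipy.spatial.transform",fromlist=["Rotation"]).Rotation.from_quat(s["eef_rot"])
print(R.inv().apply(np.array([.533,.155,.09])-s["tool_pos"])*100)
E
```

```text
[0.53417328 0.15295973 0.14557275] 0.003973878368006897 [-1.37247144  1.01609173 -1.08553299] [ 0.1322481   0.99121268 -0.00209568 -0.00186328]
[0.14926746 0.19195606 5.55693939]
```

View pics/d.png

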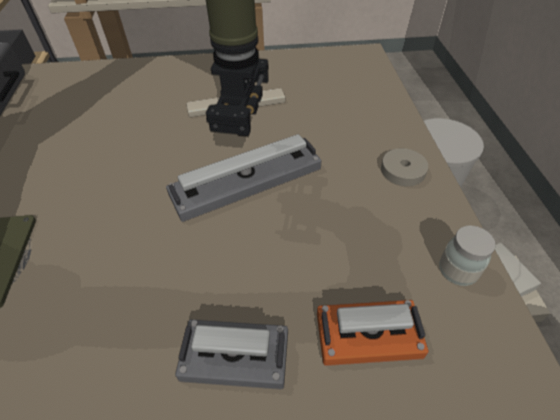

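The gripper is above the middle of the long bar, with its tips near (230,130). Next I'll descend to just above the bar, then press slowly.

Call:
send_rows:
  motion:
    - {"x": 0.1, "y": 0.2, "z": 1.5, "rx": 0, "ry": 0, "rz": 0, "jaw": 0}
    - {"x": 0, "y": 0, "z": 1.5, "rx": 0, "ry": 0, "rz": 0, "jaw": 0}
    - {"x": 0, "y": 0, "z": 1.5, "rx": 0, "ry": 0, "rz": 0, "jaw": 0}
    - {"x": 0, "y": 0, "z": 0.8, "rx": 0, "ry": 0, "rz": 0, "jaw": 0}
    - {"x": 0, "y": 0, "z": 0, "rx": 0, "ry": 0, "rz": 0, "jaw": 0}

```text
clock: 2.15
tool_pos: [0.5326, 0.1603, 0.0961]
eef_rot: [0.128, 0.992, -0.0, -0.001]
contact_force: [0.6, -0.4, -0.2]
opening: 0.002
finger_force: 0.0
```

Call:
send_rows:
  motion:
    - {"x": 0, "y": 0, "z": 0.3, "rx": 0, "ry": 0, "rz": 0, "jaw": 0}
    - {"x": 0, "y": 0, "z": 0.3, "rx": 0, "ry": 0, "rz": 0, "jaw": 0}
    - {"x": 0, "y": 0, "z": 0.3, "rx": 0, "ry": 0, "rz": 0, "jaw": 0}
    - {"x": 0, "y": 0, "z": 0.3, "rx": 0, "ry": 0, "rz": 0, "jaw": 0}
    - {"x": 0, "y": 0, "z": 0.2, "rx": 0, "ry": 0, "rz": 0, "jaw": 0}

```text
clock: 2.65
tool_pos: [0.5336, 0.1598, 0.0826]
eef_rot: [0.129, 0.992, 0.0, 0.0]
contact_force: [-0.6, -0.5, -0.6]
opening: 0.005
finger_force: 0.0
```

Call:
send_rows:
  motion:
    - {"x": -0.1, "y": -0.4, "z": 0, "rx": 0, "ry": 0, "rz": 0, "jaw": 0}
    - {"x": 0, "y": 0, "z": 0.2, "rx": 0, "ry": 0, "rz": 0, "jaw": 0}
    - {"x": 0, "y": 0, "z": 0.2, "rx": 0, "ry": 0, "rz": 0, "jaw": 0}
    - {"x": 0, "y": 0, "z": 0.2, "rx": 0, "ry": 0, "rz": 0, "jaw": 0}
    - {"x": 0, "y": 0, "z": 0.2, "rx": 0, "ry": 0, "rz": 0, "jaw": 0}

```text
clock: 3.15
tool_pos: [0.5337, 0.1547, 0.0754]
eef_rot: [0.129, 0.992, -0.001, 0.0]
contact_force: [-2.4, -2.2, 8.6]
opening: 0.007
finger_force: 3.9
```

Call:
send_rows:
  motion:
    - {"x": 0, "y": 0, "z": 0.2, "rx": 0, "ry": 0, "rz": 0, "jaw": 0}
    - {"x": 0, "y": 0, "z": 0.2, "rx": 0, "ry": 0, "rz": 0, "jaw": 0}
    - {"x": 0, "y": 0, "z": 0.2, "rx": 0, "ry": 0, "rz": 0, "jaw": 0}
    - {"x": 0, "y": 0, "z": 0.2, "rx": 0, "ry": 0, "rz": 0, "jaw": 0}
    - {"x": 0, "y": 0, "z": 0, "rx": 0, "ry": 0, "rz": 0, "jaw": 0}

```text
clock: 3.65
tool_pos: [0.5337, 0.1547, 0.0671]
eef_rot: [0.129, 0.992, -0.001, 0.0]
contact_force: [-1.0, -1.7, 5.1]
opening: 0.002
finger_force: 2.3
```

Contact is steady at about 8 N. I'll keep going to the stop.

Call:
send_rows:
  motion:
    - {"x": 0, "y": 0, "z": 0.2, "rx": 0, "ry": 0, "rz": 0, "jaw": 0}
    - {"x": 0, "y": 0, "z": 0.2, "rx": 0, "ry": 0, "rz": 0, "jaw": 0}
    - {"x": 0, "y": 0, "z": 0.1, "rx": 0, "ry": 0, "rz": 0, "jaw": 0}
    - {"x": 0, "y": 0, "z": 0.1, "rx": 0, "ry": 0, "rz": 0, "jaw": 0}
    - {"x": 0, "y": 0, "z": 0, "rx": 0, "ry": 0, "rz": 0, "jaw": 0}

```text
clock: 4.15
tool_pos: [0.5337, 0.1547, 0.0614]
eef_rot: [0.129, 0.992, -0.001, 0.0]
contact_force: [-0.8, -2.4, 6.9]
opening: -0.0
finger_force: 3.7
```

Call:
send_rows:
  motion:
    - {"x": 0, "y": 0, "z": 0.1, "rx": 0, "ry": 0, "rz": 0, "jaw": 0}
    - {"x": 0, "y": 0, "z": 0, "rx": 0, "ry": 0, "rz": 0, "jaw": 0}
    - {"x": 0, "y": 0, "z": 0, "rx": 0, "ry": 0, "rz": 0, "jaw": 0}
    - {"x": 0, "y": 0, "z": 0, "rx": 0, "ry": 0, "rz": 0, "jaw": 0}
    - {"x": 0, "y": 0, "z": 0, "rx": 0, "ry": 0, "rz": 0, "jaw": 0}

```text
clock: 4.65
tool_pos: [0.5338, 0.1547, 0.0613]
eef_rot: [0.129, 0.992, -0.001, 0.001]
contact_force: [-2.7, -1.9, 16.3]
opening: 0.007
finger_force: 7.9
```

The force is rising and z has stalled at 0.061, so it's on the stop. One small extra push to seat it.

Call:
send_rows:
  motion:
    - {"x": 0, "y": 0, "z": 0.1, "rx": 0, "ry": 0, "rz": 0, "jaw": 0}
    - {"x": 0, "y": 0, "z": 0, "rx": 0, "ry": 0, "rz": 0, "jaw": 0}
    - {"x": 0, "y": 0, "z": 0, "rx": 0, "ry": 0, "rz": 0, "jaw": 0}
    - {"x": 0, "y": 0, "z": 0, "rx": 0, "ry": 0, "rz": 0, "jaw": 0}
    - {"x": 0, "y": 0, "z": 0, "rx": 0, "ry": 0, "rz": 0, "jaw": 0}

```text
clock: 5.15
tool_pos: [0.5338, 0.1547, 0.0612]
eef_rot: [0.129, 0.992, -0.001, 0.001]
contact_force: [-3.8, -3.0, 22.7]
opening: 0.001
finger_force: 12.0
```

Call:
send_rows:
  motion:
    - {"x": 0, "y": 0, "z": -0.5, "rx": 0, "ry": 0, "rz": 0, "jaw": 0}
    - {"x": 0, "y": 0, "z": -1.5, "rx": 0, "ry": 0, "rz": 0, "jaw": 0}
    - {"x": 0, "y": 0, "z": -3, "rx": 0, "ry": 0, "rz": 0, "jaw": 0}
    - {"x": 0, "y": 0, "z": -3, "rx": 0, "ry": 0, "rz": 0, "jaw": 0}
    - {"x": 0, "y": 0, "z": -2, "rx": 0, "ry": 0, "rz": 0, "jaw": 0}

```text
clock: 5.65
tool_pos: [0.5342, 0.1559, 0.1605]
eef_rot: [0.129, 0.992, 0.001, 0.001]
contact_force: [0.6, 0.3, 0.5]
opening: 0.004
finger_force: 0.0
```

```bash
python3 - <<'E'
from h import *
s=shot("side","pics/e.png")
cv2.imwrite("pics/f.png",cv2.resize(s["img"][110:230,150:340,::-1],None,fx=4,fy=4))
print(get_state()["contact_force"],get_state()["tool_pos"])
E
```

```text
[0.29968298 0.21075993 1.87705183] [0.53556609 0.1564238  0.16292827]
```

View pics/f.png

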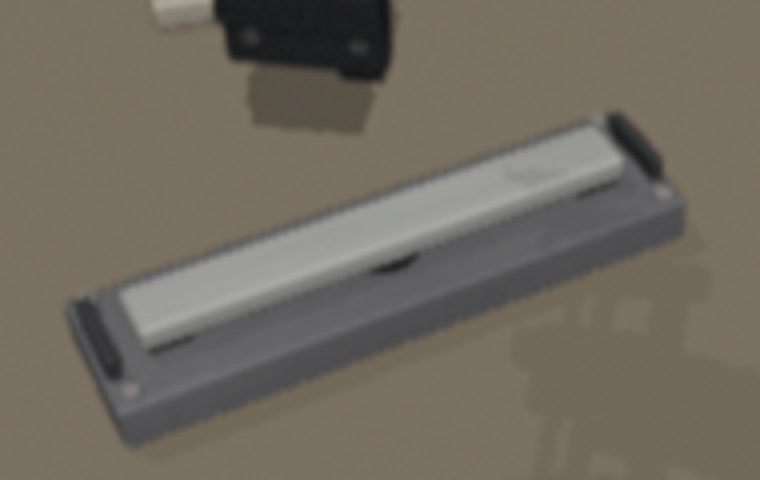

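In the crop the bar is down and level along its housing, from (140,310) to (610,150), and both rubber stops are equally covered. The gripper is clear of it.

```bash
python3 -c "
from plant import *
print(finish_job())"
```

```text
the job is handed in; nothing more can be done
None
```

I pressed the long bar switch down near its middle until it reached its stop; it stayed down and looks level in the camera image, the short switch was not touched, and the job is handed in.

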